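# Tip the drained sample tubs back onto their bottoms

## Robot

A 6-joint arm with a two-finger parallel gripper is mounted at the origin on the work surface. World frame = base frame: x ahead of the robot, y to its left, z up, the work surface at z = 0. Lengths are in mm, angles in rad, forces in N, time in s.
With the tool pointing down it reaches from about 425 to 1125 mm from the base axis. Payload 14.9 kg.
Tool frame: the origin (TCP) lies at the very end of the fingers, on their centre line; the grasp point (between the pads) lies 19 mm behind it (env.tcp_to_grasp is the distance from the TCP to the grasp point, in mm); z points along the fingers, y is the line along which they close (so a half turn about z gives the same grasp; the last joint's range is limited). The gripper opens to 91 mm and grips with 3 to 60 N. Pads are 32 mm wide; open, the fingers measure 118 mm over their backs; the gripper's body (76 mm by 178 mm) begins 60 mm behind the grasp point.
Start: joints at [-1.176, 0.379, 1.734, -0, 1.028, -0.033], TCP at [290.406, -636.932, 213.932] pointing down, gripper open.
Joint ranges: [-2.77, 2.77], [-0.74, 2.19], [0, 2.66], [-1.06, 4.2], [0.31, 2.87], [-3.08, 3.08]. Speed limits (rad/s): [1.89, 1.89, 2.39, 3.14, 3.14, 3.14].

## Interface

Orientations are given as a unit quaternion [x, y, z, w].
In Python, from station import env, snapshot, get_calibration gives the robot as it stands.
- The arm moves only by the tool arm_command, never from a script. Its argument "plan" is text: rows parted by semicolons, each of 4 numbers parted by spaces: the shift along the tool's x, y, z in m, then the turn about the tool's z in rad. In form: x y z yaw; .... A call has 1 to 8 rows; each row is the pose to reach, as a shift and turn from the pose commanded when the call began, along the tool's axes at that moment; what a row does not reach only later rows make up. A row lasts 1/10 s, in which the tool goes at most 50 mm and 8.59 degrees, less where a joint would pass 70% of its speed; a pose out of reach is approached as far as the arm can. A call with a gripper value outside its range is refused whole. "claw" is the opening, from -1 (shut) to 1 (fully open), set as the call begins (left out, the last holds). The fingers move at their own pace and stop on an object; "grip_force" is the grip in N (left out, the last holds). Time passes only in rows, so rows that repeat a pose let the fingers close. It gives the time, the measured TCP pose, the force, the opening and the grip force at its end, in the units of the state.
- env.get_state(): the state, without advancing time (a new reading comes with each control period).
- snapshot(name): name is "scene" or "top" or "wrist"; returns (picture, depth): 400x640x3 uint8, red, green, blue; 400x640 float32, mm along the optical axis (not along the pixel's ray), 0 where there is no reading.
- get_calibration(name): a dict with "fx", "fy", "cx", "cy" (pixels), "rvec" (rotation vector, rad) and "tvec" (3), from world to camera coordinates, as OpenCV has them. Camera axes: x right, y down, z forward; pixel columns grow to the right and rows downward; lengths in mm; the calibration is good to about 2 mm. A picture is of the moment at which its call begins: read the wrist's pose just before it. get_calibration takes no time and is no camera call; for the wrist camera it gives the pose at the moment of the call.
- env.hand_in(): hands the job in; it is judged then, once.
The state is a dict: "time": time; "qpos": joint angles; "qd": joint speeds; "joint_efforts": joint torques, N m; "ee_pos": TCP position; "orientation": TCP orientation; "wrist_force": force on the tool from outside, world axes, zero at the start; "moment": the same for the moment, N m; "finger_gap": finger opening in mm; "grasp_force": force on a finger pad.
Only numpy, scipy, OpenCV 4.12 (cv2) and the standard library are available. Lean on these libraries where they do the work, as an engineer would, in place of code of your own. Each camera call takes 0.05 s, during which the arm holds its last target. There are 200 camera calls.

## Task

Two washed sample tubs, one white and one grey, were left standing on end to drain. With the fingertips, gently push each one over where it stands so that it ends flat on its bottom with its open side facing up, ready for sorting. Do not pinch, lift or drag the tubs, never let one topple any other way, and leave the vials and everything else on the table undisturbed.

Things in the scene. Friction and masses are not known exactly. Their poses are not given: they have to be found in the camera images.
- tub_white: white open plastic tub, 150 long x 100 wide x 70 deep, walls 4 mm, 0.11-0.23 kg, empty, loose; starts standing on one 100 x 70 end, 150 mm tall, open side roughly facing the robot (within 35 deg). Origin: centre of that end. z up along the length, y along the width, x across the depth: open side at x = -35 mm, closed bottom (blue label) at +35 mm. Lying right, x points straight down
- tub_grey: grey open plastic tub, 150 long x 100 wide x 70 deep, walls 4 mm, 0.11-0.23 kg, empty, loose; starts standing on one 100 x 70 end, 150 mm tall, open side roughly facing away from the robot (within 35 deg). Origin: centre of that end. z up along the length, y along the width, x across the depth: open side at x = -35 mm, closed bottom (blue label) at +35 mm. Lying right, x points straight down
- tub_white_heel (a point): middle of the white tub's heel edge, where its bottom meets the end it stands on (35, 0, 0 mm in the tub's frame, same axes). The tub pivots on this edge, passes balance after about 20 degrees, then falls by itself onto its bottom, covering the table from this edge to 150 mm along the starting +x
- tub_grey_heel (a point): middle of the grey tub's heel edge, where its bottom meets the end it stands on (35, 0, 0 mm in the tub's frame, same axes). The tub pivots on this edge, passes balance after about 20 degrees, then falls by itself onto its bottom, covering the table from this edge to 150 mm along the starting +x
- tub_white_rim (a point): middle of the upper edge of the white tub's open side (-35, 0, 150 mm in the tub's frame, same axes), on the 4 mm end wall: the place to push, towards the tub's +x, with under 2 N; after some 50 to 70 mm the tub falls away. The edge rises to 165 mm as it tips: keep thick parts of the fingers above that. The opening is right below, so fingertips may hang past it
- tub_grey_rim (a point): middle of the upper edge of the grey tub's open side (-35, 0, 150 mm in the tub's frame, same axes), on the 4 mm end wall: the place to push, towards the tub's +x, with under 2 N; after some 50 to 70 mm the tub falls away. The edge rises to 165 mm as it tips: keep thick parts of the fingers above that. The opening is right below, so fingertips may hang past it
- vial_a: loose capped sample vial standing upright, clear with a blank white label and white cap, 32 mm across, 74 mm tall, 50 g; origin under its centre, z up. Stands beside the white tub, 95 to 120 mm from its origin along its +y. Leave alone
- vial_b: loose capped sample vial standing upright, clear with a blank white label and white cap, 32 mm across, 74 mm tall, 50 g; origin under its centre, z up. Stands beside the grey tub, 95 to 120 mm from its origin along its -y. Leave alone
- jar: loose glass jar with lid, 60 mm across, 75 mm tall, standing at the left; origin under its centre, z up. Leave alone
- forceps: yellow forceps, 130 x 10 x 7 mm, lying flat beyond the tubs; origin under its centre. Leave alone

How it is judged:
By the outcome, as a careful person would: the job done as asked, in the order asked, and still so for the second after the job is handed in, with the robot touching nothing.
It also fails if it takes over 45 s, if anything falls off the work surface, if the arm or the gripper's body presses on something with over 40 N, if the wrist force passes 120 N, or if a joint passes its speed limit or range.

## Working session

There is one attempt and no reset: what is moved stays moved. The work goes in short steps, Python scripts to look and compute and a tool call to move; the robot and the scene stay as the last step left them, time stands still between calls to the robot, and variables do not carry over. Pictures are saved under pics/ and viewed, at most 10 in all, crops included, and the job is handed in when it is done.

Besides the shell and the picture viewer there is one more tool, called after "Request:" in YAML: its name, and indented under it one key for each argument. arm_command: Moves the arm, as the interface text tells. Its arguments: {"type":"object","properties":{"plan":{"type":"string"},"claw":{"type":"number"},"grip_force":{"type":"number"}},"required":["plan"]}

```bash
mkdir -p pics
cat > h.py <<'E'
import numpy as np, cv2
from station import env, snapshot, get_calibration
def cloud(name):
    c=get_calibration(name); im,d=snapshot(name)
    R=cv2.Rodrigues(np.array(c["rvec"],float))[0]; t=np.array(c["tvec"],float).ravel()
    v,u=np.mgrid[:400,:640]
    P=np.stack([(u-c["cx"])/c["fx"]*d,(v-c["cy"])/c["fy"]*d,d],-1)
    return im,d,(P-t)@R
E
python3 - <<'E'
from h import *
s=env.get_state();print(s["time"],s["ee_pos"],s["orientation"])
a=[]
for n in("scene","top"):
    im,d,W=cloud(n);np.savez("pics/"+n,im=im,d=d,W=W);a.append(im)
    c=get_calibration(n);R=cv2.Rodrigues(np.array(c["rvec"],float))[0];print(n,-R.T@np.array(c["tvec"]).ravel(),c["fx"])
    cv2.imwrite(f"pics/{n}.png",im[:,:,::-1])
E
```

```text
0.0 [ 290.2253771  -636.5230538   213.24238878] [ 9.77216779e-01  2.12242823e-01 -9.61094977e-05 -5.84879482e-04]
scene [1590.40125491   85.82949981  979.85090624] 497.2506145867933
top [ 480.64110261   97.92563279 1257.2541884 ] 423.25682442681824
```

View pics/scene.png

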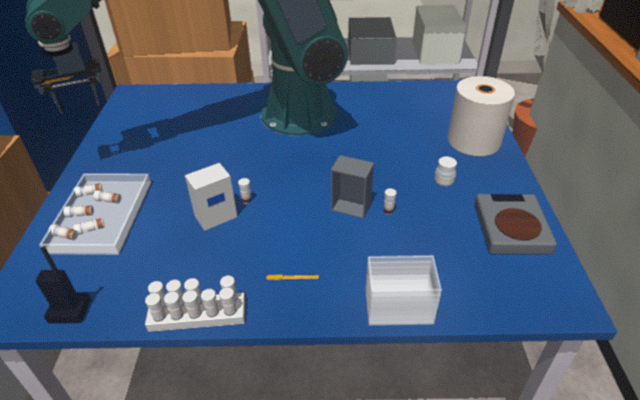

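View pics/top.png

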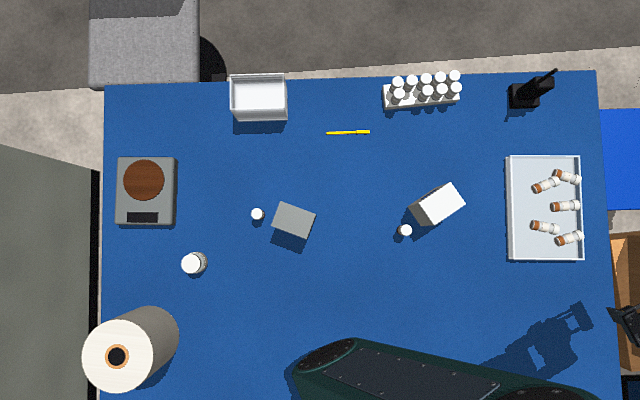

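The scene view shows the white tub at about (212,197) with its label towards the camera, and the grey tub at (352,187) with its open side towards the camera. In the top view, the tub tops are at (438,204) white and (294,219) grey, and the vials are at (405,230) and (257,214).

Run:
```python
from h import *
z=np.load("pics/top.npz");im,W=z["im"],z["W"]
print("table",W[150:200,320:380,2].mean())
def rect(u,v,r,lo,hi):
    m=np.zeros((400,640),bool);m[v-r:v+r,u-r:u+r]=1
    m&=(W[...,2]>lo)&(W[...,2]<hi)
    p=W[m];q=cv2.minAreaRect(p[:,:2].astype(np.float32));return p,q
for n,u,v,sg in(("white",438,204,1),("grey",294,219,-1)):
    p,(c,wh,an)=rect(u,v,42,138,165)
    b=cv2.boxPoints((c,wh,an));e=[b[1]-b[0],b[2]-b[1]];k=int(np.linalg.norm(e[1])<np.linalg.norm(e[0]))
    x=e[k]/np.linalg.norm(e[k]);x*=sg*np.sign(x[0])
    c=np.array(c);print(n,len(p),"c",c,"size",wh,"z",np.median(p[:,2]),"x axis",x,np.degrees(np.arctan2(x[1],x[0])),"rim",c-35*x,"heel",c+35*x,"fall end",c+185*x)
for n,u,v,r,lo,hi in(("va",405,230,10,60,85),("vb",257,214,10,60,85),("jar",194,263,18,60,85),("forc",348,132,24,4,15)):
    p,q=rect(u,v,r,lo,hi);print(n,len(p),q[0],q[1],np.median(p[:,2]))
s=np.load("pics/scene.npz");W2=s["W"]
for n,a in(("white",(slice(160,230),slice(180,240))),("grey",(slice(150,220),slice(325,380)))):
    P=W2[a].reshape(-1,3);P=P[(P[:,2]>135)&(P[:,2]<165)];q=cv2.minAreaRect(P[:,:2].astype(np.float32));print("scene",n,q)
```

```text
table 3.259832976947171
white 1065 c [ 546.09661865 -224.57505798] size (70.30583953857422, 101.83966827392578) z 149.47748392151877 x axis [0.8458411 0.533435 ] 32.237835 rim [ 516.49217987 -243.24528313] heel [ 575.70105743 -205.90483284] fall end [ 702.57722473 -125.8895874 ]
grey 1022 c [513.98175049 166.10047913] size (100.63497161865234, 70.03541564941406) z 149.61432140323961 x axis [-0.92773783  0.37323245] 158.08488 rim [546.45257568 153.03734303] heel [481.51092529 179.16361523] fall end [342.35025024 235.14848328]
va 108 (479.5053405761719, -142.59437561035156) (29.620513916015625, 29.67369270324707) 73.56754010659024
vb 104 (536.7686767578125, 272.7817687988281) (30.764081954956055, 28.223472595214844) 73.53731508861225
jar 301 (402.50433349609375, 458.94256591796875) (51.41572570800781, 50.055023193359375) 74.71913726178403
forc 139 (775.1755981445312, 7.0420684814453125) (142.69699096679688, 139.01551818847656) 5.346075242836128
scene white ((548.7578735351562, -223.96539306640625), (78.65904998779297, 100.69525909423828), 32.1265754699707)
scene grey ((515.04345703125, 166.06594848632812), (102.40547180175781, 77.09785461425781), 68.5057144165039)
```

Request:
arm_command:
  plan: "0.32 -0.257 0 -0.135;0.32 -0.257 0 -0.135;0.32 -0.257 0 -0.135;0.32 -0.257 0 -0.135;0.32 -0.257 0 -0.135;0.32 -0.257 0 -0.135;0.32 -0.257 0 -0.135;0.32 -0.257 0 -0.135"
  claw: -0.1

```text
time: 0.9
ee_pos: [470.6, -277.7, 213.9]
orientation: [0.961, 0.278, -0.0, -0.0]
wrist_force: [1.7, -0.3, -0.5]
finger_gap: 41.1
grasp_force: 0.0
```

```bash
cat > go.py <<'E'
import sys
from h import *
from scipy.spatial.transform import Rotation as Ro
# target TCP xyz, tool-x heading deg -> shift in tool axes (m), yaw (rad)
t=np.array(list(map(float,sys.argv[1:4])));s=env.get_state()
R=Ro.from_quat(s["orientation"]);M=R.as_matrix();h=np.degrees(np.arctan2(M[1,0],M[0,0]))
print(s["time"],np.round(s["ee_pos"],1),"hdg",round(h,2),"gap",s["finger_gap"],"F",np.round(s["wrist_force"],2))
print("shift",np.round(M.T@(t-s["ee_pos"])/1000,4),"yaw",round(np.radians((h-float(sys.argv[4])+180)%360-180),4))
E
python3 go.py 474 -270 140 32.2
```

```text
0.9 [ 470.6 -277.7  213.9] hdg 32.23 gap 41.120526085339286 F [ 1.74 -0.32 -0.48]
shift [ 0.0069 -0.0047  0.0739] yaw 0.0006
```

Request:
arm_command:
  plan: "0 0 0.03 0;0 0 0.06 0;0 0 0.074 0;0 0 0.074 0;0 0 0.074 0"

```text
time: 1.4
ee_pos: [470.4, -280.1, 140.6]
orientation: [0.961, 0.277, 0.0, 0.0]
wrist_force: [-0.4, -0.7, -0.1]
finger_gap: 41.1
grasp_force: 0.0
```

```bash
python3 go.py 474 -270 140 32.2
python3 - <<'E'
from h import *
for n in ("scene","wrist"): cv2.imwrite(f"pics/{n}2.png",snapshot(n)[0][:,:,::-1])
a=cv2.imread("pics/scene2.png")[110:240,140:300];cv2.imwrite("pics/c2.png",np.hstack([cv2.resize(a,(492,400)),cv2.resize(cv2.imread("pics/wrist2.png"),(300,400))]))
E
```

```text
1.4 [ 470.4 -280.1  140.6] hdg 32.21 gap 41.08579496934799 F [-0.41 -0.74 -0.05]
shift [ 0.0084 -0.0067  0.0006] yaw 0.0003
```

View pics/c2.png

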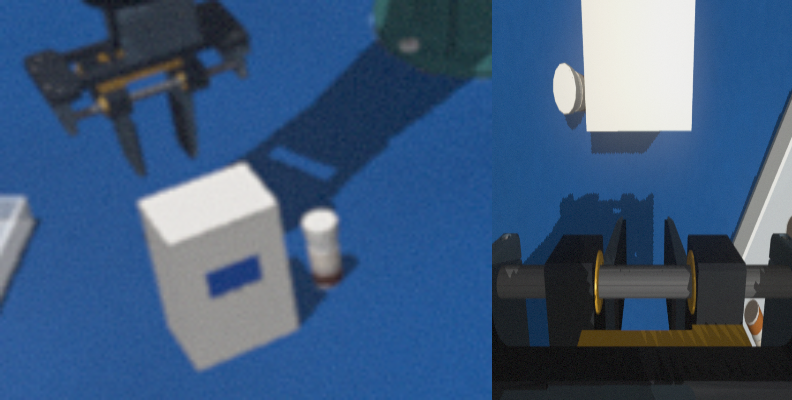

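The picture shows the fingertips behind the white tub at rim height, clear of it and of the vial. They need to move about 7 mm sideways to centre on the rim.

Request:
arm_command:
  plan: "0.01 -0.007 0 0;0.02 -0.007 0 0;0.025 -0.007 0 0;0.028 -0.007 0 0;0.031 -0.007 0 0;0.034 -0.007 0 0;0.036 -0.007 0 0;0.038 -0.007 0 0"

```text
time: 2.3
ee_pos: [498.7, -253.4, 139.9]
orientation: [0.961, 0.278, -0.0, -0.0]
wrist_force: [-0.5, -0.6, 0.0]
finger_gap: 40.8
grasp_force: 0.0
```

```bash
python3 go.py 516.5 -243.2 140 32.2
```

```text
2.3 [ 498.7 -253.4  139.9] hdg 32.24 gap 40.81328524654692 F [-0.47 -0.62  0.01]
shift [ 0.0205  0.0009 -0.0001] yaw 0.0007
```

Request:
arm_command:
  plan: "0.002 0 0 0;0.004 0 0 0;0.006 0 0 0;0.008 0 0 0;0.010 0 0 0;0.012 0 0 0;0.014 0 0 0;0.016 0 0 0"

```text
time: 3.1
ee_pos: [512.3, -244.8, 139.9]
orientation: [0.961, 0.278, -0.0, -0.0]
wrist_force: [-1.0, -0.4, -0.1]
finger_gap: 40.6
grasp_force: 0.1
```

Request:
arm_command:
  plan: "0.0025 0 0 0;0.005 0 0 0;0.0075 0 0 0;0.010 0 0 0;0.0125 0 0 0;0.015 0 0 0;0.0175 0 0 0;0.020 0 0 0"

```text
time: 3.9
ee_pos: [529.3, -234.1, 139.9]
orientation: [0.961, 0.278, 0.0, -0.0]
wrist_force: [0.2, 0.1, 1.3]
finger_gap: 41.3
grasp_force: 0.0
```

```bash
cat > look.py <<'E'
import sys
from h import *
n,u,v,w=sys.argv[1],*map(int,sys.argv[2:5])
a=snapshot("scene")[0][v:v+w*3//4,u:u+w,::-1];cv2.imwrite(f"pics/{n}.png",cv2.resize(a,(600,450)))
E
python3 go.py 516.5 -243.2 140 32.2; python3 look.py w3 140 110 180
```

```text
3.9 [ 529.3 -234.1  139.9] hdg 32.24 gap 41.25326595453913 F [0.18 0.11 1.28]
shift [-0.0157  0.0009 -0.0001] yaw 0.0008
```

View pics/w3.png

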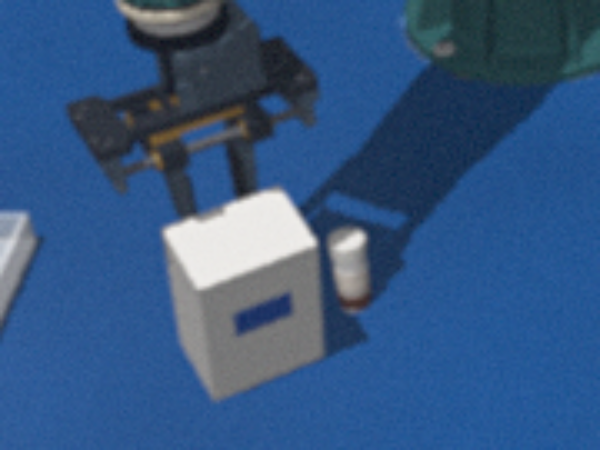

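The picture shows both fingers at the white tub's back rim, near (195,210) and (243,190). I can't tell from it whether the tub has tilted, so I'll measure that from depth.

```bash
cat > tilt.py <<'E'
from h import *
# plane tilt of the bottom panel / extent along push axis of white tub, scene camera
import sys
c=np.array([float(sys.argv[1]),float(sys.argv[2])]);h=np.radians(float(sys.argv[3]));X=np.array([np.cos(h),np.sin(h)]);Y=np.array([-X[1],X[0]])
for cam in("scene","top"):
    im,d,W=cloud(cam);a=(W[...,:2]-c)@X;b=(W[...,:2]-c)@Y;z=W[...,2]
    for bb in(-35,0,35):
        m=(d>0)&(abs(b-bb)<8)&(a>-90)&(a<220)&(z>12)
        print(cam,bb,[(int(lo),*np.round([np.median(a[m&(z>=lo)&(z<lo+15)]),a[m&(z>=lo)&(z<lo+15)].max()])) for lo in range(15,180,30) if (m&(z>=lo)&(z<lo+15)).sum()>4])
E
python3 tilt.py 546 -224.6 32.2
```

```text
scene -35 [(15, np.float64(42.0), np.float64(47.0)), (45, np.float64(49.0), np.float64(51.0)), (75, np.float64(55.0), np.float64(60.0)), (105, np.float64(61.0), np.float64(63.0)), (135, np.float64(63.0), np.float64(70.0)), (165, np.float64(-9.0), np.float64(-1.0))]
scene 0 [(15, np.float64(41.0), np.float64(46.0)), (45, np.float64(48.0), np.float64(50.0)), (75, np.float64(54.0), np.float64(57.0)), (105, np.float64(61.0), np.float64(64.0)), (135, np.float64(62.0), np.float64(69.0))]
scene 35 [(15, np.float64(41.0), np.float64(46.0)), (45, np.float64(49.0), np.float64(52.0)), (75, np.float64(55.0), np.float64(59.0)), (105, np.float64(60.0), np.float64(65.0)), (135, np.float64(64.0), np.float64(70.0)), (165, np.float64(-2.0), np.float64(3.0))]
top -35 [(135, np.float64(56.0), np.float64(65.0))]
top 0 [(135, np.float64(57.0), np.float64(65.0))]
top 35 [(135, np.float64(56.0), np.float64(66.0))]
```

The tub has tilted about 12°, square to its axis, and the heel hasn't slid. I'll keep pushing.

Request:
arm_command:
  plan: "0.0025 0 0 0;0.005 0 0 0;0.0075 0 0 0;0.010 0 0 0;0.0125 0 0 0;0.015 0 0 0;0.0175 0 0 0;0.020 0 0 0"

```text
time: 4.85
ee_pos: [546.2, -223.5, 139.9]
orientation: [0.961, 0.278, -0.0, -0.0]
wrist_force: [-0.3, -0.2, 0.1]
finger_gap: 41.2
grasp_force: 0.0
```

Request:
arm_command:
  plan: "0.0025 0 0 0;0.005 0 0 0;0.0075 0 0 0;0.010 0 0 0;0.0125 0 0 0;0.014 0 0 0;0.014 0 0 0;0.014 0 0 0"

```text
time: 5.65
ee_pos: [557.8, -216.1, 139.9]
orientation: [0.961, 0.278, -0.0, -0.0]
wrist_force: [-0.8, -0.5, -0.9]
finger_gap: 40.7
grasp_force: 0.0
```

```bash
python3 go.py 516.5 -243.2 140 32.2; python3 tilt.py 546 -224.6 32.2|head -3; python3 look.py w4 140 110 180
```

```text
5.65 [ 557.8 -216.1  139.9] hdg 32.25 gap 40.67883325592666 F [-0.82 -0.5  -0.91]
shift [-0.0494  0.0009 -0.0001] yaw 0.0009
scene -35 [(15, np.float64(188.0), np.float64(194.0)), (45, np.float64(186.0), np.float64(192.0)), (165, np.float64(26.0), np.float64(36.0))]
scene 0 [(15, np.float64(187.0), np.float64(192.0)), (45, np.float64(187.0), np.float64(192.0))]
scene 35 [(15, np.float64(186.0), np.float64(191.0)), (45, np.float64(183.0), np.float64(193.0)), (165, np.float64(31.0), np.float64(35.0))]
```

View pics/w4.png

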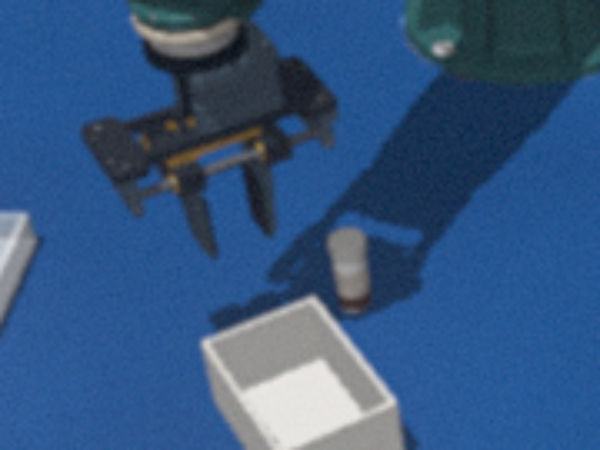

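The white tub lies flat with its open side up, and the vial is still standing. Next is the grey tub: rise, travel, and turn to heading −21.9°.

Request:
arm_command:
  plan: "0 0 -0.04 0;0 0 -0.08 0;0 0 -0.08 0"

```text
time: 6.1
ee_pos: [560.3, -217.2, 225.2]
orientation: [0.961, 0.278, 0.003, 0.002]
wrist_force: [-0.2, -0.0, -0.5]
finger_gap: 40.8
grasp_force: 0.0
```

```bash
python3 go.py 593 134.4 220 -21.9
```

```text
6.1 [ 560.3 -217.2  225.2] hdg 32.24 gap 40.76824543306135 F [-0.16 -0.03 -0.53]
shift [ 0.2152 -0.28    0.0044] yaw 0.945
```

Request:
arm_command:
  plan: "0.215 -0.28 0 0.945;0.215 -0.28 0 0.945;0.215 -0.28 0 0.945;0.215 -0.28 0 0.945;0.215 -0.28 0 0.945;0.215 -0.28 0 0.945;0.215 -0.28 0 0.945;0.215 -0.28 0 0.945"

```text
time: 6.9
ee_pos: [590.1, 138.7, 219.6]
orientation: [0.982, -0.191, -0.0, -0.0]
wrist_force: [0.0, -0.6, 0.8]
finger_gap: 41.0
grasp_force: 0.0
```

```bash
python3 go.py 593 134.4 140 -21.9
```

```text
6.9 [590.1 138.7 219.6] hdg -22.02 gap 41.044177032591975 F [ 0.02 -0.55  0.84]
shift [0.0043 0.0029 0.0796] yaw -0.0021
```

Request:
arm_command:
  plan: "0.005 0.003 0 0;0.005 0.003 0.03 0;0.005 0.003 0.06 0;0.005 0.003 0.08 0;0.005 0.003 0.08 0"

```text
time: 7.4
ee_pos: [592.0, 129.7, 137.0]
orientation: [0.982, -0.19, -0.002, 0.001]
wrist_force: [0.5, -0.2, -0.2]
finger_gap: 40.6
grasp_force: 0.0
```

```bash
python3 go.py 546.5 153 140 -21.9; python3 look.py g1 290 100 160
```

```text
7.4 [592.  129.7 137. ] hdg -21.92 gap 40.56575516577611 F [ 0.47 -0.24 -0.2 ]
shift [-0.051  -0.0046 -0.0028] yaw -0.0004
```

View pics/g1.png

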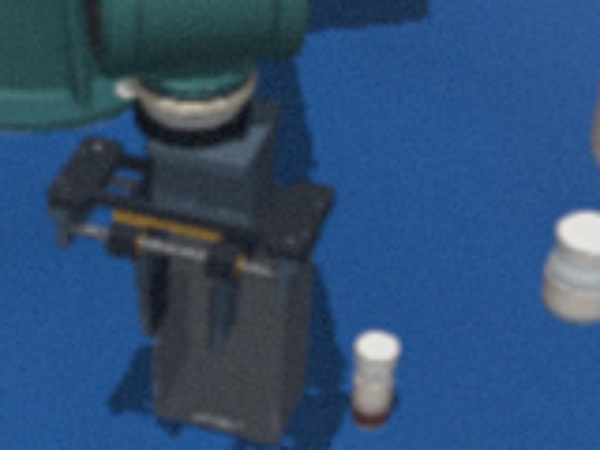

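The picture shows the fingers in front of the grey tub's open side at rim height, and clear of the vial at (376,380). The sideways offset agrees with the computed 5 mm plus perspective.

Request:
arm_command:
  plan: "-0.005 -0.004 -0.002 0;-0.012 -0.004 -0.002 0;-0.018 -0.004 -0.002 0;-0.022 -0.004 -0.002 0;-0.025 -0.004 -0.002 0;-0.027 -0.004 -0.002 0;-0.029 -0.004 -0.002 0;-0.031 -0.004 -0.002 0"

```text
time: 8.25
ee_pos: [566.5, 146.1, 141.9]
orientation: [0.982, -0.19, 0.0, -0.0]
wrist_force: [0.7, 0.1, -0.5]
finger_gap: 41.0
grasp_force: 0.0
```

```bash
python3 go.py 546.5 153 140 -21.9
```

```text
8.25 [566.5 146.1 141.9] hdg -21.9 gap 40.968426026041435 F [ 0.69  0.15 -0.48]
shift [-0.0211  0.001   0.0019] yaw -0.0
```

Request:
arm_command:
  plan: "-0.002 0 0.001 0;-0.004 0 0.002 0;-0.006 0 0.002 0;-0.008 0 0.002 0;-0.010 0 0.002 0;-0.012 0 0.002 0;-0.014 0 0.002 0;-0.016 0 0.002 0"

```text
time: 9.05
ee_pos: [551.6, 152.1, 140.0]
orientation: [0.982, -0.19, 0.0, -0.0]
wrist_force: [-0.0, -0.4, 0.1]
finger_gap: 40.7
grasp_force: 0.1
```

Request:
arm_command:
  plan: "-0.0025 0 0 0;-0.005 0 0 0;-0.0075 0 0 0;-0.010 0 0 0;-0.0125 0 0 0;-0.015 0 0 0;-0.0175 0 0 0;-0.020 0 0 0"

```text
time: 9.85
ee_pos: [532.9, 159.6, 139.9]
orientation: [0.982, -0.19, -0.0, 0.0]
wrist_force: [0.1, 0.2, -0.1]
finger_gap: 41.0
grasp_force: 0.0
```

```bash
python3 go.py 546.5 153 140 -21.9; python3 look.py g2 290 100 160; python3 tilt.py 514 166 158.1
```

```text
9.85 [532.9 159.6 139.9] hdg -21.9 gap 41.0294764138141 F [ 0.12  0.22 -0.11]
shift [ 0.0151  0.001  -0.0001] yaw 0.0001
scene -35 [(15, np.float64(-23.0), np.float64(41.0)), (45, np.float64(45.0), np.float64(48.0)), (75, np.float64(49.0), np.float64(51.0)), (135, np.float64(-20.0), np.float64(52.0)), (165, np.float64(-32.0), np.float64(-3.0))]
scene 0 [(15, np.float64(-12.0), np.float64(40.0)), (45, np.float64(43.0), np.float64(46.0)), (75, np.float64(49.0), np.float64(51.0))]
scene 35 [(15, np.float64(33.0), np.float64(41.0)), (45, np.float64(43.0), np.float64(49.0)), (75, np.float64(50.0), np.float64(56.0)), (105, np.float64(54.0), np.float64(59.0)), (165, np.float64(-35.0), np.float64(-34.0))]
top -35 []
top 0 []
top 35 []
```

View pics/g2.png

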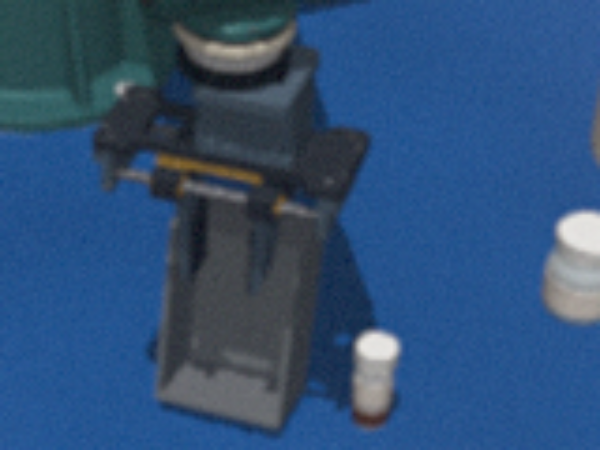

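The grey tub is tilting about its heel, roughly 11° and evenly, with the vial untouched. I'll keep pushing.

Request:
arm_command:
  plan: "-0.0025 0 0 0;-0.005 0 0 0;-0.0075 0 0 0;-0.010 0 0 0;-0.0125 0 0 0;-0.015 0 0 0;-0.0175 0 0 0;-0.020 0 0 0"

```text
time: 10.8
ee_pos: [514.4, 167.0, 139.9]
orientation: [0.982, -0.19, -0.0, 0.0]
wrist_force: [0.1, -0.7, -0.5]
finger_gap: 41.4
grasp_force: 0.0
```

Request:
arm_command:
  plan: "-0.0025 0 0 0;-0.005 0 0 0;-0.0075 0 0 0;-0.010 0 0 0;-0.0125 0 0 0;-0.015 0 0 0;-0.016 0 0 0;-0.016 0 0 0"

```text
time: 11.6
ee_pos: [499.6, 173.0, 139.9]
orientation: [0.982, -0.19, -0.0, 0.0]
wrist_force: [1.2, -0.0, 0.5]
finger_gap: 41.1
grasp_force: 0.0
```

```bash
python3 go.py 546.5 153 140 -21.9; python3 look.py g3 290 100 160; python3 tilt.py 514 166 158.1
```

```text
11.6 [499.6 173.  139.9] hdg -21.89 gap 41.122866116825634 F [ 1.21 -0.05  0.5 ]
shift [ 0.0509  0.001  -0.0001] yaw 0.0001
scene -35 [(15, np.float64(37.0), np.float64(186.0)), (45, np.float64(38.0), np.float64(185.0)), (135, np.float64(6.0), np.float64(21.0)), (165, np.float64(2.0), np.float64(33.0))]
scene 0 [(15, np.float64(40.0), np.float64(187.0)), (45, np.float64(179.0), np.float64(184.0))]
scene 35 [(15, np.float64(159.0), np.float64(186.0)), (45, np.float64(38.0), np.float64(184.0))]
top -35 []
top 0 []
top 35 []
```

View pics/g3.png

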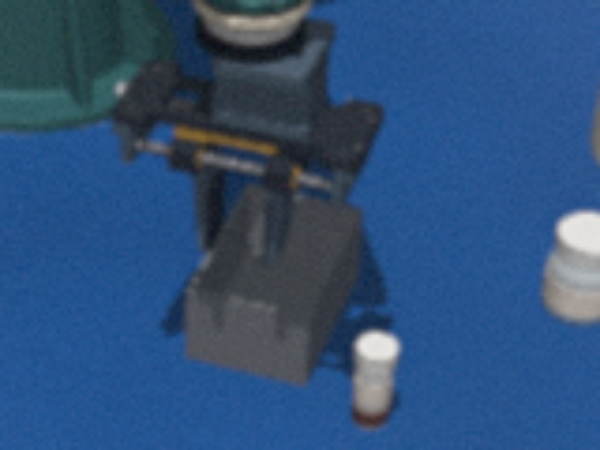

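The grey tub lies flat, open side up, and the vial is undisturbed. I'll back off upward and take a final look.

Request:
arm_command:
  plan: "0 0 -0.04 0;0 0 -0.08 0;0.05 0 -0.12 0;0.1 0 -0.16 0;0.15 0 -0.16 0;0.15 0 -0.16 0;0.15 0 -0.16 0;0.15 0 -0.16 0"

```text
time: 12.55
ee_pos: [638.7, 116.7, 299.3]
orientation: [0.982, -0.19, -0.0, 0.0]
wrist_force: [-0.4, -0.2, -0.9]
finger_gap: 40.7
grasp_force: 0.0
```

```bash
python3 go.py 546.5 153 140 -21.9
python3 - <<'E'
from h import *
cv2.imwrite("pics/end.png",snapshot("scene")[0][:,:,::-1])
E
```

```text
12.55 [638.7 116.7 299.3] hdg -21.93 gap 40.724045213782745 F [-0.38 -0.23 -0.9 ]
shift [-0.0989  0.0007  0.1594] yaw -0.0006
```

View pics/end.png

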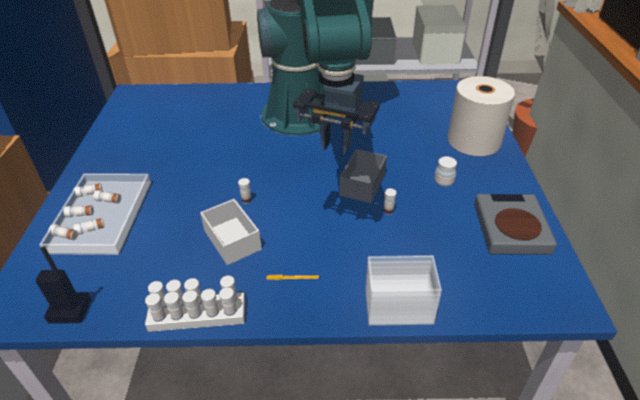

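Both tubs lie open side up, at (231,230) and (363,176). The vials, jar and forceps are where they started, and the arm is clear.

```bash
python3 -c "
from station import env
print(env.hand_in())"
```

```text
the job is handed in; nothing more can be done
None
```

Both tubs were pushed over onto their bottoms with the open side up, white first then grey; the vials, jar and forceps look undisturbed in the final picture, and the job was handed in at about 12.6 s.

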